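# Stand a cover plate on a sloping work stand and clip it there

### The job

Take the tall cover plate with the round boss out of the wooden rack and stand it on the narrow ledge of the sloping stand, centred, its flat back leaning against the backrest, and let go of it. Then squeeze the spring clip off the wooden rail and clip it over the middle of the plate's top edge, square and pushed well down, so that it pinches plate and backrest together. Leave the short plate, the wrench, screwdriver, bearing ring and grey tin where they are.

Things in the scene. Friction and masses are not known exactly. Their poses are not given: they have to be found in the camera images.
- plate: tall cover plate, bare aluminium, 10 thick (x) x 60 wide (y) x 120 tall (z), 0.2 kg, round boss (38 diameter, 8 proud, 56 above the foot) on its +x face, -x face flat. Origin: centre of the underside of the foot. Starts upright and loose in a rack slot (12.5 wide, 20 deep, open at both ends). Hold it by its side edges about 90 above the foot and lift straight up
- plate_boss (a point): centre of the boss's outer face on the plate: 13 along +x and 56 along +z from the plate's origin
- rest: leaning steel part of the stand, fixed, 0.21 rad back from vertical. Origin: middle of the corner of ledge and backrest, 55 above the table. z up the backrest, x out over the ledge (slightly upward), y along the ledge. Ledge: z=0, x 0..14, 70 wide. Backrest: x -8..0, 36 wide (fingers on the plate's edges pass it), 114 tall. Seated plate: origin at x=5, y=0, z=0, same axes
- rack: wooden slot rack, fixed, base 120 (x) x 110 (y) x 12 high, with two slots along y at x=-32 and x=+32, walls to 32 above the table, slot floors at 12. Origin: centre of the underside. One slot holds the tall plate, the other the short plate, either way round; the plates' +x faces point along the rack's +x
- short_plate: the other plate in the rack, not to be moved: aluminium, 10 x 60 x 92 tall, with a small rectangular pad instead of the round boss. Origin: centre of the underside
- rail: wooden rail, fixed: base 70 x 130 x 14 high with an upright board 18 thick (x) x 130 long (y), its top 90 above the table. Origin: centre of the underside. The clip is parked astride its top edge
- clip: spring clip like a big clothes-peg, jaws down, 0.09 kg. Origin: middle of its 12 mm barrel; z from jaws to handles; y along the barrel; x the line of squeezing and opening; halves mirror. Jaws reach 40 below, 12 tall pads at their ends. Black handles reach 55 above, 24 wide, 58 over their tops at the start; squeezed along x 35 above the barrel (9 N; 30 N holds firmly) they stop parallel, 36 wide
- clip_jaw (a joint): opening angle of each clip jaw: 0 with the pads 18 apart (on the rail, or on plate and backrest together), 0.20 squeezed fully open (pads about 31 apart), -0.15 closed on nothing. Springs closed when let go. The barrel's underside, 6 below its axis, stops it on the edge it straddles; on a seated plate the clip's origin is then 126 up the rest's z
- wrench: bystander: steel wrench 160 long lying on the bench, origin at its underside
- bearing: bystander: steel bearing ring 68 diameter, 18 high, origin at the centre of its underside
- grease_tin: bystander: grey tin 64 diameter, 70 high, origin at the centre of its underside
- driver: bystander: red-handled screwdriver 200 long lying on the bench, origin at its underside
Mind the look-alikes: they are no part of the job. Leave any orange look-alike of the plate alone. There is more than one size of the part that bears rest; the job needs the smaller.

How it is judged:
By the outcome, as a careful person would: the job done as asked, in the order asked, and still so for the second after the job is handed in, with the robot touching nothing.
It also fails if it takes over 59 s, if anything falls off the work surface, if the arm or the gripper's body presses on something with over 40 N, if the wrist force passes 120 N, or if a joint passes its speed limit or range.

### The arm

A 6-joint arm with a two-finger parallel gripper is mounted at the origin on the work surface. World frame = base frame: x ahead of the robot, y to its left, z up, the work surface at z = 0. Lengths are in mm, angles in rad, forces in N, time in s.
With the tool pointing down it reaches from about 350 to 875 mm from the base axis. Payload 4.2 kg.
Tool frame: the origin (TCP) lies at the very end of the fingers, on their centre line; the grasp point (between the pads) lies 19 mm behind it; z points along the fingers, y is the line along which they close (so a half turn about z gives the same grasp; the last joint's range is limited). The gripper opens to 85 mm and grips with 20 to 120 N. Pads are 22 mm wide; open, the fingers measure 114 mm over their backs; the gripper's body (76 mm by 85 mm) begins 54 mm behind the grasp point. The pads swing forward as they close: fully open they stand 13 mm farther back than shut.
Start: joints at [0.259, 0.385, 0.008, 0, -1.194, -0.259], TCP at [624.979, 0.025, 231.312] pointing down, gripper open.
Joint ranges: [-3.14, 3.14], [-1.21, 2.06], [-1.07, 1.41], [-3.16, 2.05], [-2.99, -0.16], [-3.1, 3.1]. Speed limits (rad/s): [2.79, 2.79, 3.14, 3.14, 3.14, 3.14].

### API

Orientations are given as a unit quaternion [x, y, z, w].
In Python, from bench import read_state, get_image, get_calibration, job_done gives the robot as it stands.
- The arm moves only by the shell command python3 -m creep 'ROWS'. ROWS is a JSON object of lists of equal length, an entry for each row: "translation": the shift along the world's x, y, z in cm, a list of three; "delta_rot": the turn, a rotation vector about the world's x, y, z in degrees, a list of three; "hand": the finger opening in cm, from 0 to 8.54. A call has 1 to 8 rows; each row is the pose to reach, as a shift and turn from the pose commanded when the call began; what a row does not reach only later rows make up. A row lasts 1/8 s, in which the tool goes at most 62.5 mm and 10.7 degrees, less where a joint would pass 70% of its speed; a pose out of reach is approached as far as the arm can. A call with a gripper value outside its range is refused whole. The fingers move at their own pace and stop on an object; the grip force is fixed at half the most. Time passes only in rows, so rows that repeat a pose let the fingers close. It gives the time, the measured TCP pose, the force, the opening and the grip force at its end, in the units of the state.
- read_state(): the state, without advancing time (a new reading comes with each control period).
- get_image(name): name is "scene" or "side" or "wrist"; returns (picture, depth): 420x560x3 uint8, red, green, blue; 420x560 float32, mm along the optical axis (not along the pixel's ray), 0 where there is no reading.
- get_calibration(name): a dict with "intrinsics" (3x3 intrinsics, pixels), "xyz" and "attitude" of the camera in the world. Camera axes: x right, y down, z forward; pixel columns grow to the right and rows downward; lengths in mm; the calibration is good to about 2 mm. The wrist camera is an equidistant fisheye: a pixel r from the principal point sees the ray r / f radians off the axis. A picture is of the moment at which its call begins: read the wrist's pose just before it. get_calibration takes no time and is no camera call; for the wrist camera it gives the pose at the moment of the call.
- job_done(): hands the job in; it is judged then, once.
The state is a dict: "clock": time; "joints": joint angles; "joint_vel": joint speeds; "joint_efforts": joint torques, N m; "position": TCP position; "ee_rot": TCP orientation; "contact_force": force on the tool from outside, world axes, zero at the start; "wrist_torque": the same for the moment, N m; "gripper_width": finger opening in mm; "grasp_force": force on a finger pad.
Only numpy, scipy, OpenCV 4.12 (cv2) and the standard library are available. Lean on these libraries where they do the work, as an engineer would, in place of code of your own. Each camera call takes 0.05 s, during which the arm holds its last target. There are 200 camera calls.

## Working session

There is one attempt and no reset: what is moved stays moved. The work goes in short steps, Python scripts to look and compute and a shell command to move; the robot and the scene stay as the last step left them, time stands still between calls to the robot, and variables do not carry over. Pictures are saved under pics/ and viewed, at most 12 in all, crops included, and the job is handed in when it is done.

```bash
ls; mkdir -p pics; cat > h.py <<'E'
import numpy as np, cv2
from bench import *
from scipy.spatial.transform import Rotation as R
def cal(n):
    c=get_calibration(n); K=np.array(c["intrinsics"]); a=np.array(c["attitude"],float)
    M=R.from_quat(a).as_matrix() if a.size==4 else a.reshape(3,3)
    return K,np.array(c["xyz"],float),M
E
python3 - <<'E'
from h import *
for n in ("scene","side","wrist"):
    print(n,get_calibration(n))
ims={}
for n in ("scene","side"):
    im,d=get_image(n); np.savez(f"pics/{n}0.npz",im=im,d=d,**dict(zip("KTM",cal(n))))
    cv2.imwrite(f"pics/{n}0.png",im[:,:,::-1])
print(read_state())
E
```

```text
pics
scene {'intrinsics': array([[465.05054995,   0.        , 289.35500984],
       [  0.        , 465.05054995, 213.26005609],
       [  0.        ,   0.        ,   1.        ]]), 'xyz': array([1254.32317947,  111.42447708,  721.35554143]), 'attitude': array([ 0.58693026,  0.69338728, -0.32065771, -0.26815218])}
side {'intrinsics': array([[497.08540089,   0.        , 280.60754582],
       [  0.        , 497.08540089, 213.70035792],
       [  0.        ,   0.        ,   1.        ]]), 'xyz': array([ 422.60453814, -915.10587419,  827.15721838]), 'attitude': array([ 0.90565378, -0.05617308,  0.01308266, -0.42007697])}
wrist {'intrinsics': array([[325.1922621 ,   0.        , 273.77952701],
       [  0.        , 325.1922621 , 209.00850529],
       [  0.        ,   0.        ,   1.        ]]), 'xyz': array([624.4651128 , -81.83491734, 372.64353451]), 'attitude': array([ 1.26739494e-04,  9.86938180e-01,  1.61094424e-01, -1.26449651e-03])}
{'clock': 0.1, 'joints': array([ 2.58590917e-01,  3.85486105e-01,  6.77362019e-03, -4.37186024e-04,
       -1.19398098e+00, -2.58596792e-01]), 'joint_vel': array([ 0.00013315, -0.00235087,  0.00292278,  0.00313934,  0.00209895,
       -0.00088308]), 'joint_efforts': array([-2.41840362e-04, -3.93318665e+01,  1.88929778e+01,  4.19793829e+00,
       -2.58899068e-03, -3.31562532e-06]), 'position': array([6.24488738e+02, 1.48988081e-02, 2.30331101e+02]), 'ee_rot': array([-7.07047357e-01,  7.07165535e-01,  6.52548906e-04, -7.17807823e-04]), 'contact_force': array([-0.38311715,  0.01447131, -0.13603589]), 'wrist_torque': array([ 0.03400807, -0.04893914,  0.00117311]), 'grasp_force': 0.0, 'gripper_width': 85.50381112738468}
```

View pics/scene0.png

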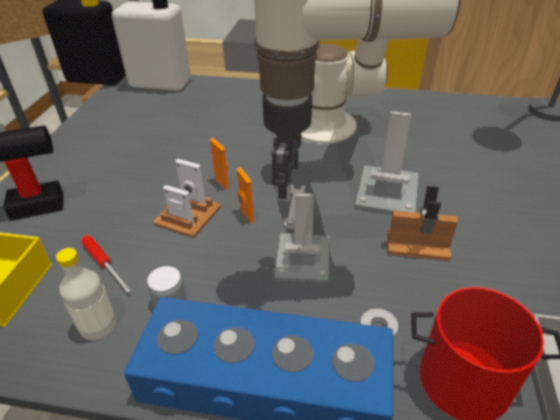

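View pics/side0.png

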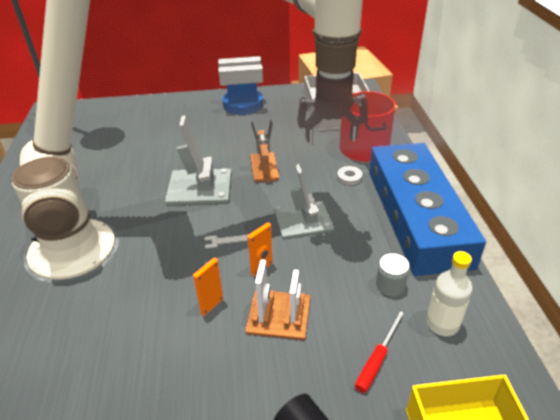

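```bash
cat >> h.py <<'E'
def cloud(im,d,K,T,M,n):
    v,u=np.mgrid[0:420,0:560]; x=(u-K[0,2])/K[0,0]; y=(v-K[1,2])/K[1,1]
    if n=="wrist":
        r=np.hypot(x,y); t=np.where(r>1e-9,np.tan(np.minimum(r,1.5))/np.maximum(r,1e-9),1); x,y=x*t,y*t
    P=np.dstack([x*d,y*d,d])@M.T+T; P[d<=0]=np.nan
    return P
def load(f): 
    z=np.load(f); return [z[k] for k in ("im","d","K","T","M")]
def snap(n,f):
    K,T,M=cal(n); im,d=get_image(n); np.savez(f"pics/{f}.npz",im=im,d=d,K=K,T=T,M=M); cv2.imwrite(f"pics/{f}.png",im[:,:,::-1]); return im,d,K,T,M
E
python3 - <<'E'
from h import *
a=snap("wrist","w0"); print(a[4])
S=load("pics/scene0.npz"); D=load("pics/side0.npz")
c=cv2.resize(S[0][120:280,145:475],None,fx=2.4,fy=2.4)[:,:,::-1]
cv2.imwrite("pics/sc.png",c)
for X,n in((S,"scene"),(D,"side")):
    P=cloud(*X,n); im=X[0]
    hsv=cv2.cvtColor(im,cv2.COLOR_RGB2HSV)
    reg=(P[...,0]>250)&(P[...,0]<900)&(abs(P[...,1])<450)
    m=(reg&(P[...,2]>6)&(P[...,2]<240)).astype(np.uint8)
    k,l,st,ce=cv2.connectedComponentsWithStats(m)
    for i in range(1,k):
        if st[i,4]<60: continue
        Q=P[l==i]; print(n,ce[i].astype(int),st[i,4],"min",np.percentile(Q,2,0).round(),"max",np.percentile(Q,98,0).round(), "rgb",np.median(im[l==i],0))
E
```

```text
[[-9.99997321e-01  5.56239951e-04 -2.24677917e-03]
 [-1.87025354e-04  9.48102410e-01  3.17965068e-01]
 [ 2.30704162e-03  3.17964636e-01 -9.48099767e-01]]
scene [405 200] 6618 min [281. 133.   9.] max [524. 323. 202.] rgb [124. 114.  85.]
scene [219 162] 570 min [ 319. -247.    9.] max [ 361. -201.  121.] rgb [148.  78.  19.]
scene [186 201] 2676 min [ 439. -318.    8.] max [ 535. -212.  131.] rgb [139. 127. 121.]
scene [245 194] 604 min [ 431. -150.    9.] max [ 476. -109.  121.] rgb [149.  80.  20.]
scene [302 244] 3288 min [351. -34.   7.] max [632.  73. 162.] rgb [114. 115. 111.]
scene [101 257] 522 min [ 604. -447.   10.] max [ 719. -307.   27.] rgb [183.  39.  30.]
scene [ 84 297] 3126 min [ 785. -347.   11.] max [ 834. -297.  190.] rgb [150. 146. 128.]
scene [267 340] 17779 min [ 710. -222.   18.] max [898. 196.  94.] rgb [ 59. 110. 165.]
scene [483 353] 12843 min [729. 243.  10.] max [874. 449. 150.] rgb [118.  20.  16.]
side [413 215] 13708 min [ 703. -361.   11.] max [895. 390. 170.] rgb [103. 133. 145.]
side [355 109] 86 min [744. 271.  79.] max [794. 405. 148.] rgb [157.   58.   51.5]
side [199 173] 2552 min [254. 124.   9.] max [383. 252. 208.] rgb [153.  158.  149.5]
side [263 156] 1025 min [455. 198.   9.] max [521. 324. 143.] rgb [174. 120.  84.]
side [302 212] 1954 min [504. -34.   7.] max [628.  69. 158.] rgb [129. 132. 126.]
side [349 174] 306 min [688. 151.   7.] max [751. 215.  20.] rgb [240.  237.5 230. ]
side [273 293] 3959 min [ 410. -324.    8.] max [ 529. -116.  131.] rgb [212. 153.  88.]
side [207 285] 1076 min [ 312. -246.    9.] max [ 358. -206.  120.] rgb [190.  91.  13.]
side [375 357] 691 min [ 597. -448.   12.] max [ 713. -311.   26.] rgb [250.  48.  37.]
```

View pics/sc.png

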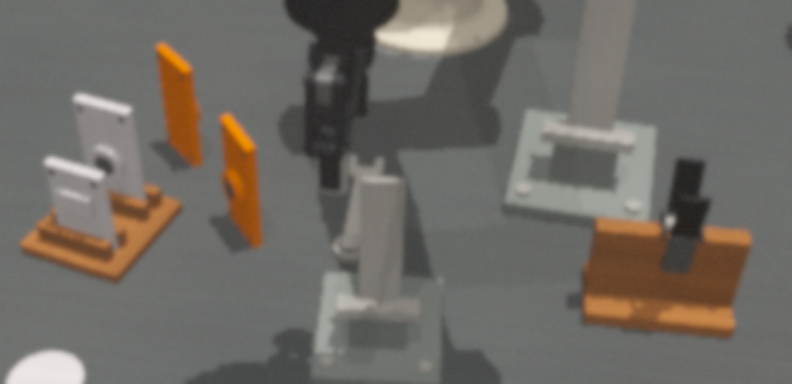

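View pics/w0.png

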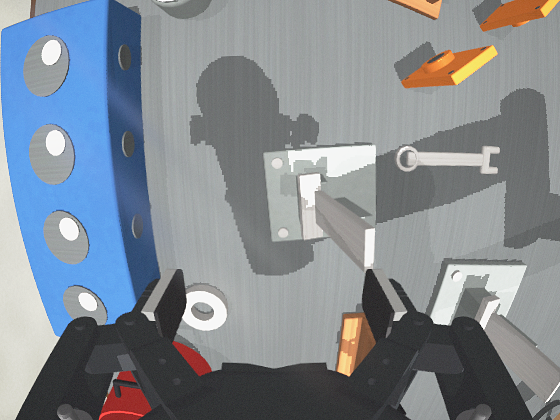

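```bash
cat >> h.py <<'E'
def fitrect(Q):
    (c,s,a)=cv2.minAreaRect(np.ascontiguousarray(Q[:,:2],np.float32)); return np.round(c,1),np.round(s,1),round(a,1)
E
python3 - <<'E'
from h import *
def rep(name,P,lo,hi):
    m=np.all((P>=lo)&(P<=hi),-1); Q=P[m]
    if len(Q)>5:
        c=np.median(Q,0); e=Q[:,:2]-Q[:,:2].mean(0); w,V=np.linalg.eigh(e.T@e/len(e))
        print(name,len(Q),"med",c.round(1),"rect",fitrect(Q),"pca ang",np.degrees(np.arctan2(V[1,1],V[0,1])).round(1),"len",np.ptp(e@V[:,1]).round(1),np.ptp(e@V[:,0]).round(1),"zmax",np.percentile(Q[:,2],98).round(1))
for n,f in(("scene","scene0"),("side","side0"),("wrist","w0")):
    P=cloud(*load(f"pics/{f}.npz"),n)
    rep(n+" tall top",P,[400,-340,112],[560,-190,140])
    rep(n+" tall+",P,[400,-340,60],[560,-190,140])
    rep(n+" rackfloor",P,[400,-340,8],[560,-190,16])
    rep(n+" standtop",P,[480,-60,150],[600,90,180])
    rep(n+" back upper",P,[480,-60,100],[600,90,180])
    rep(n+" standbase",P,[480,-60,5],[660,90,20])
    rep(n+" ledge",P,[480,-60,48],[660,90,60])
    rep(n+" railtop",P,[420,170,84],[580,350,94])
    rep(n+" handles",P,[420,170,100],[580,350,170])
E
```

```text
scene tall top 229 med [ 446.9 -258.4  126. ] rect (array([ 444.2, -259.3]), array([62.2, 14.3]), 75.2) pca ang 76.7 len 62.2 14.6 zmax 133.4
scene tall+ 1152 med [ 454.4 -261.    91.2] rect (array([ 478.2, -264.8]), array([62.4, 84.2]), 81.8) pca ang 173.8 len 85.4 63.7 zmax 132.2
scene rackfloor 619 med [ 509.2 -237.9   11.8] rect (array([ 475. , -267.6]), array([111.1, 120.6]), 76.2) pca ang 127.9 len 159.3 112.7 zmax 15.3
scene standtop 175 med [559.9  20.1 159.8] rect (array([557.3,  19.6]), array([14. , 35.4]), 5.0) pca ang 95.6 len 35.4 14.1 zmax 167.1
scene back upper 594 med [564.6  20.4 136.1] rect (array([563.9,  20.7]), array([24.2, 36. ]), 12.7) pca ang 95.7 len 35.9 25.5 zmax 166.0
scene standbase 1644 med [596.9  28.7  11.6] rect (array([556.2,  19.6]), array([158.7, 109.7]), 4.9) pca ang 178.1 len 157.7 122.9 zmax 16.8
scene ledge 339 med [591.7  22.6  55.1] rect (array([584.6,  21.7]), array([32.4, 67.7]), 7.5) pca ang 93.9 len 69.1 33.4 zmax 59.1
scene railtop 412 med [495.  254.1  89.1] rect (array([492. , 263.3]), array([129.5,  35.7]), 85.6) pca ang 90.5 len 129.
[... 1544 characters left out ...]
9
wrist standtop 884 med [558.3  16.5 164.1] rect (array([556.3,  19.7]), array([12.1, 36.4]), 3.8) pca ang 93.3 len 36.4 12.2 zmax 166.7
wrist back upper 2068 med [562.1  16.5 144.1] rect (array([553.2,  19.5]), array([38.1, 36.9]), 5.1) pca ang 91.6 len 37.3 39.0 zmax 166.5
wrist standbase 6529 med [5.784e+02 3.000e-01 1.190e+01] rect (array([567.2,  20.5]), array([130.2, 109.8]), 5.1) pca ang -161.4 len 150.5 135.4 zmax 15.4
wrist ledge 1397 med [587.1  16.   55.8] rect (array([571. ,  21.3]), array([53.5, 69.7]), 5.1) pca ang 91.3 len 70.7 54.9 zmax 58.8
wrist handles 54 med [465.7 259.2 139.3] rect (array([466.3, 260.8]), array([10.2,  7.3]), 41.9) pca ang -138.9 len 10.1 7.4 zmax 146.7
```

Candidates for the plate: the tall one with a round boss in the rack, scene pixel (190,180). The look-alikes are the short plate with a pad (178,203) and the orange plates (219,162) and (245,194). For the stand, the small one is at (302,240), backrest top z≈166, and the large one at (395,165), 202 high. I choose the boss plate and the small stand. The close crop confirms the round boss on the farther, taller plate; the wrist view shows the stand at (320,195).

```bash
python3 -m creep '{"translation":[[-4,-5.5,0],[-8,-11,0],[-12,-16.5,0],[-16,-22,0],[-18.35,-26,0],[-18.35,-26,0],[-18.35,-26,0],[-18.35,-26,0]],"delta_rot":[[0,0,10],[0,0,20],[0,0,30],[0,0,40],[0,0,50],[0,0,60],[0,0,70],[0,0,75.5]],"hand":[8.54,8.54,8.54,8.54,8.54,8.54,8.54,8.54]}'
python3 - <<'E'
from h import *
s=read_state(); print(s["joints"],s["position"],R.from_quat(s["ee_rot"]).as_matrix().round(3))
X=snap("wrist","w1"); P=cloud(*X,"wrist")
def rep(name,lo,hi):
    Q=P[np.all((P>=lo)&(P<=hi),-1)]
    if len(Q)>5: print(name,len(Q),np.median(Q,0).round(1),fitrect(Q))
rep("tall top",[400,-320,127],[500,-200,136]); rep("short top",[450,-340,98],[560,-200,108]); rep("rackbase",[380,-360,8],[560,-180,16])
E
```

```text
clock: 1.15
position: [441.0, -260.2, 231.1]
ee_rot: [0.992, -0.125, -0.0, -0.0]
contact_force: [0.2, 0.5, -0.3]
gripper_width: 85.1
grasp_force: 0.0
[-2.15883555e-01  1.92774381e-01 -2.64561794e-01 -2.27392151e-04
 -1.11406983e+00  1.53635216e+00] [ 440.96965822 -260.24042482  231.05368512] [[ 0.969 -0.248 -0.001]
 [-0.248 -0.969  0.   ]
 [-0.001 -0.    -1.   ]]
tall top 969 [ 442.3 -260.1  131.8] (array([ 441.8, -259.9]), array([60.3, 10.2]), 75.2)
short top 918 [ 505.4 -267.6  103.7] (array([ 479. , -262.5]), array([59.8, 64.9]), 75.5)
rackbase 5279 [ 476.  -274.1   11.8] (array([ 472.7, -267. ]), array([111.2, 120.4]), 75.0)
```

View pics/w1.png

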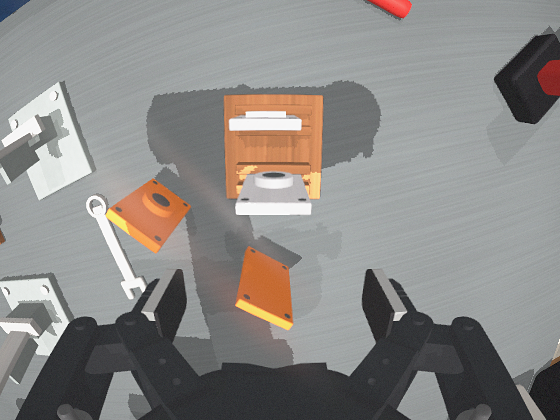

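The wrist picture shows the boss plate at (273,200), centred between the fingers, with its boss toward +x. The short plate is at (265,122) and the orange ones at (150,215) and (265,290). Measured tops of 131.8 and 103.7 match the expected 132 and 104. Next I descend and grip.

```bash
python3 -m creep '{"translation":[[0.05,0.02,-5],[0.08,0.03,-10],[0.08,0.03,-14],[0.08,0.03,-15.1],[0.08,0.03,-15.1],[0.08,0.03,-15.1],[0.08,0.03,-15.1],[0.08,0.03,-15.1]],"delta_rot":[[0,0,-0.4],[0,0,-0.4],[0,0,-0.4],[0,0,-0.4],[0,0,-0.4],[0,0,-0.4],[0,0,-0.4],[0,0,-0.4]],"hand":[8.54,8.54,8.54,8.54,8.54,0,0,0]}'
```

```text
clock: 2.2
position: [443.7, -260.2, 82.3]
ee_rot: [0.992, -0.129, 0.002, 0.0]
contact_force: [-1.0, -0.0, 6.4]
gripper_width: 59.3
grasp_force: 64.8
```

```bash
python3 -m creep '{"translation":[[0,0,0],[0,0,1],[0,0,3],[0,0,6],[0,0,11],[0,0,16],[0,0,18],[0,0,18]],"delta_rot":[[0,0,0],[0,0,0],[0,0,0],[0,0,0],[0,0,0],[0,0,0],[0,0,0],[0,0,0]],"hand":[0,0,0,0,0,0,0,0]}'
python3 - <<'E'
from h import *
s=read_state(); p=s["position"]; T=R.from_quat(s["ee_rot"]).as_matrix(); print(p)
n="wrist"; X=snap(n,"w2"); P=cloud(*X,n); L=(P-p)@T  # tool frame
m=np.all(np.abs(L-[0,0,40])<[45,45,110],-1)&(P[...,2]>30)
Q=L[m&(L[...,2]>-55)]
for k in range(3): print(np.percentile(Q[:,k],[1,5,50,95,99]).round(1))
# top edge: points near min tool z
t=Q[(Q[:,2]<-42)&(abs(Q[:,1])<28)]; print(len(t),t.mean(0).round(1),fitrect(t))
np.save("pics/Lw2.npy",L)
for n in("scene","side"):
    X=snap(n,n+"2"); P=cloud(*X,n); L=(P-p)@T; q=L[np.all(np.abs(L-[0,0,15])<[30,29,70],-1)&(P[...,2]>95)]
    print(n,len(q),[np.percentile(q[:,k],[1,5,50,95,99]).round(1) for k in range(3)])
E
```

```text
clock: 3.2
position: [442.5, -259.6, 262.0]
ee_rot: [0.992, -0.13, 0.002, -0.0]
contact_force: [0.1, -1.1, -1.9]
gripper_width: 59.1
grasp_force: 65.3
[ 442.54769901 -259.62528631  261.99188132]
[-4.8 -1.8  3.6 11.8 12.7]
[-41.3 -33.4   0.4  33.9  41.7]
[-53.6 -50.2 -27.9  43.3  64.5]
4417 [  0.9   0.3 -48. ] (array([-0.7, -0. ]), array([11.9, 55.9]), 0.1)
scene 1186 [array([-5.4,  0.2,  3.3, 11.6, 12.8]), array([-28.8, -26. ,  -1.5,  26.3,  28.2]), array([-48.4, -46.2,   5.3,  64.8,  70.1])]
side 369 [array([-8.5, -7.1,  0.9,  9.4,  9.7]), array([-26.6, -19.6,  14.2,  28.8,  29. ]), array([-48.4, -21. ,  20.8,  68.4,  72.9])]
```

View pics/scene2.png

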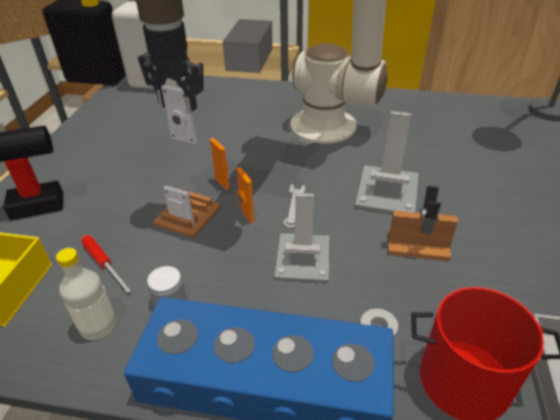

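```bash
python3 - <<'E'
from h import *
s=read_state(); p=s["position"]; T=R.from_quat(s["ee_rot"]).as_matrix()
def plane(Q,k):
    o=[i for i in range(3) if i!=k]; A=np.c_[Q[:,o],np.ones(len(Q))]; w=np.ones(len(Q),bool)
    for _ in range(6):
        c=np.linalg.lstsq(A[w],Q[w,k],rcond=None)[0]; r=Q[:,k]-A@c; w=abs(r)<max(1.0,1.5*np.std(r[w]))
    return c.round(4),w.sum(),np.std(r[w]).round(2)
P=cloud(*load("pics/scene2.npz"),"scene"); L=(P-p)@T
q=L[(abs(L[...,1])<26)&(L[...,2]>-10)&(L[...,2]<68)&(L[...,0]>-3)&(L[...,0]<9)]
q=q[np.hypot(q[:,1],q[:,2]-16)>23]; print("front x=a*y+b*z+c",plane(q,0))
b=L[(np.hypot(L[...,1],L[...,2]-16)<16)&(L[...,0]>9)&(L[...,0]<17)]; print("boss",np.median(b,0).round(1))
q=L[(abs(L[...,0])<12)&(abs(L[...,1])<28)&(L[...,2]>40)&(L[...,2]<85)]; print("foot z",np.percentile(q[:,2],[95,98,99.5]).round(1))
Lw=np.load("pics/Lw2.npy"); q=Lw[(abs(Lw[...,0])<4)&(abs(Lw[...,1])<28)&(Lw[...,2]>-53)&(Lw[...,2]<-43)]; print("top",plane(q,2),q.mean(0).round(1))
# rest
for n,f in(("scene","scene2"),("scene","scene0"),("side","side2"),("wrist","w0")):
    P=cloud(*load(f"pics/{f}.npz"),n)
    y=np.radians(5.0); ex=np.array([np.cos(y),np.sin(y),0]); ey=np.array([-np.sin(y),np.cos(y),0])
    B=np.dstack([P@ex,P@ey,P[...,2]])
    c0=np.array([575,19.6,0]); u0,v0=c0@ex,c0@ey
    g=(abs(B[...,1]-v0)<14)&(B[...,2]>75)&(B[...,2]<160)&(abs(B[...,0]-u0+.2131*(B[...,2]-60)+2)<9)
    Q=B[g]; 
    if len(Q)>30:
        print(n,f,"front u=a*v+b*z+c",plane(Q,0),"u at z=55",round(float(np.median(Q[:,0]+.2131*(Q[:,2]-55))),1))
    g=(abs(B[...,1]-v0)<60)&(B[...,2]>48)&(B[...,2]<62)&(abs(B[...,0]-u0-5)<20); Q=B[g]; print(" ledge v",np.percentile(Q[:,1],[1,50,99]).round(1),"u",np.percentile(Q[:,0],[1,99]).round(1),len(Q))
    g=(abs(B[...,1]-v0)<40)&(B[...,2]>85)&(B[...,2]<170)&(abs(B[...,0]-u0+20)<25); Q=B[g]; print(" back v",np.percentile(Q[:,1],[1,99]).round(1),"ztop",np.percentile(Q[:,2],99.5).round(1))
    Q=B[(abs(B[...,1]-v0)<70)&(B[...,2]>10)&(B[...,2]<14)&(abs(B[...,0]-u0)<80)];print(" base v",np.percentile(Q[:,1],[.5,99.5]).round(1))
E
```

```text
front x=a*y+b*z+c (array([ 2.6000e-03, -4.2000e-03,  4.6721e+00]), np.int64(207), np.float64(0.55))
boss [12.5 -0.9 15.8]
foot z [66.7 67.9 68.7]
top (array([ 1.10800e-01, -2.40000e-03, -4.93982e+01]), np.int64(2335), np.float64(0.47)) [  1.2  -0.  -48.3]
scene scene2 front u=a*v+b*z+c (array([-1.92000e-02, -2.13500e-01,  5.92734e+02]), np.int64(288), np.float64(0.57)) u at z=55 581.2
 ledge v [-62.4 -28.5   4.5] u [568.8 598.9] 351
 back v [-46.4 -11.2] ztop 166.8
 base v [-83.   25.4]
scene scene0 front u=a*v+b*z+c (array([-8.500000e-03, -2.105000e-01,  5.927429e+02]), np.int64(298), np.float64(0.55)) u at z=55 581.3
 ledge v [-62.5 -29.3   4.6] u [569.2 598.9] 349
 back v [-46.5 -11.2] ztop 167.1
 base v [-83.   25.6]
side side2 front u=a*v+b*z+c (array([-3.459000e-01, -1.288000e-01,  5.628434e+02]), np.int64(46), np.float64(0.94)) u at z=55 572.6
 ledge v [-64.2 -39.7   4.7] u [559.8 594.6] 177
 back v [-47.6 -12. ] ztop 166.2
 base v [-83.6  25.6]
wrist w0 front u=a*v+b*z+c (array([-0.000000e+00, -2.097000e-01,  5.928025e+02]), np.int64(1203), np.float64(0.34)) u at z=55 581.5
 ledge v [-63.1 -35.5   5.3] u [567.4 597.2] 1373
 back v [-46.9 -11.4] ztop 166.8
 base v [-83.1  24.4]
```

```bash
cat > tgt.py <<'E'
from h import *
y=np.radians(5.2); O=np.array([581.6,21.9,55.]); Rr=(R.from_euler('z',y)*R.from_euler('y',-0.21)).as_matrix()
Tt=Rr@np.diag([1,-1,-1.]); off=np.array([-.3,0,70.5])
def tool(r): return O+Rr@np.array(r,float)-Tt@off
E
python3 - <<'E'
from tgt import *
T0=R.from_euler('z',-14.9,degrees=True).as_matrix()@np.diag([1,-1,-1.]); p0=np.array([442.3,-259.7,260.3])
print("rotvec",np.degrees(R.from_matrix(Tt@T0.T).as_rotvec()).round(2))
for r in([15,0,110],[9,0,12],[8,0,0],[5,0,0]): print(r,tool(r).round(1),"d cm",((tool(r)-p0)/10).round(2))
E
```

```text
rotvec [ -1.02 -12.05  20.03]
[15, 0, 110] [559.   19.8 234.7] d cm [11.67 27.95 -2.56]
[9, 0, 12] [573.5  21.2 137.6] d cm [ 13.12  28.09 -12.27]
[8, 0, 0] [575.   21.3 125.7] d cm [ 13.27  28.1  -13.46]
[5, 0, 0] [572.1  21.  125.1] d cm [ 12.98  28.07 -13.52]
```

```bash
python3 -m creep '{"translation":[[2,4,1],[4,9,1],[6,14,1],[8.5,19,1],[10.5,24,0],[11.7,27.9,-1],[11.7,27.9,-2.5],[11.7,27.9,-2.5]],"delta_rot":[[-0.2,-2,3.3],[-0.4,-4,6.7],[-0.6,-7,11.6],[-0.8,-9.6,16],[-1.0,-12.05,20],[-1.02,-12.05,20.03],[-1.02,-12.05,20.03],[-1.02,-12.05,20.03]],"hand":[0,0,0,0,0,0,0,0]}'
cat >> tgt.py <<'E'
def plate(n,f):
    X=snap(n,f); P=cloud(*X,n); L=(P-O)@Rr  # rest frame
    return X,P,L
def st():
    s=read_state(); T=R.from_quat(s["ee_rot"]).as_matrix(); Lr=Rr.T@(s["position"]-O); o=Rr.T@(s["position"]+T@off-O)
    print("t",s["clock"],"tool in rest",Lr.round(1),"est plate origin in rest",o.round(1),"rot err deg",np.degrees(R.from_matrix(Tt.T@T).as_rotvec()).round(2),"F rest",(Rr.T@s["contact_force"]).round(1),"w",round(s["gripper_width"],1)); return s
E
python3 - <<'E'
from tgt import *
st()
X,P,L=plate("scene","scene3")
q=L[(L[...,0]>5)&(L[...,0]<38)&(abs(L[...,1])<50)&(L[...,2]>95)&(L[...,2]<250)]
for k in range(3): print(np.percentile(q[:,k],[1,5,50,95,99]).round(1))
for n in("side","wrist"):
    X,P,L=plate(n,n+"3"); q=L[(L[...,0]>5)&(L[...,0]<38)&(abs(L[...,1])<50)&(L[...,2]>95)&(L[...,2]<250)]
    print(n,len(q),np.percentile(q,[1,5,50,95,99],axis=0).round(1).T.tolist())
E
```

```text
clock: 4.35
position: [557.4, 18.8, 232.2]
ee_rot: [0.994, 0.045, 0.101, -0.004]
contact_force: [-0.3, 0.4, -2.1]
gripper_width: 59.1
grasp_force: 65.7
t 4.35 tool in rest [ 13.1  -0.9 178.4] est plate origin in rest [ 12.3  -1.  107.9] rot err deg [-0.07 -0.39 -0.01] F rest [-0.7  0.4 -2. ] w 59.1
[10.3 13.9 17.4 26.2 29.5]
[-45.1 -37.6  -0.6  36.5  46.4]
[110.4 117.3 189.7 237.2 247. ]
side 308 [[5.5, 6.0, 11.4, 22.6, 24.0], [-46.6, -44.1, -30.4, 19.1, 28.9], [111.5, 116.2, 167.5, 218.3, 237.8]]
wrist 24094 [[8.7, 12.0, 18.6, 27.0, 30.4], [-48.2, -41.5, -0.2, 44.3, 49.2], [116.9, 146.8, 215.5, 240.6, 248.3]]
```

```bash
python3 -m creep '{"translation":[[0.4,0.1,-2.5],[0.9,0.15,-5.2],[1.3,0.2,-7.5],[1.64,0.25,-9.2],[1.64,0.25,-9.36],[1.64,0.25,-9.36]],"delta_rot":[[0,0.4,0],[0,0.4,0],[0,0.4,0],[0,0.4,0],[0,0.4,0],[0,0.4,0]],"hand":[0,0,0,0,0,0]}'
python3 - <<'E'
from tgt import *
st()
for n in("scene","side","wrist"):
    X,P,L=plate(n,n+"4")
    b=L[(abs(L[...,1])<26)&(L[...,2]>20)&(L[...,2]<125)&(L[...,0]>6)&(L[...,0]<18)]
    b=b[np.hypot(b[:,1],b[:,2]-68)>24]
    if len(b)>20:
        A=np.c_[b[:,1:],np.ones(len(b))]; w=np.ones(len(b),bool)
        for _ in range(6): c=np.linalg.lstsq(A[w],b[w,0],rcond=None)[0]; w=abs(b[:,0]-A@c)<1.2
        print(n,"front x=a y+b z+c",c.round(3),w.sum())
    b=L[(L[...,0]>17.5)&(L[...,0]<28)&(abs(L[...,1])<30)&(abs(L[...,2]-68)<35)]; print(" boss",len(b),np.median(b,0).round(1) if len(b) else "", fitrect(b[:,1:]) if len(b)>5 else "")
    b=L[(L[...,0]>7)&(L[...,0]<16)&(abs(L[...,2]-40)<22)&(abs(L[...,1])<45)]; print(" side y",np.percentile(b[:,1],[1,99]).round(1) if len(b) else "")
    b=L[(L[...,0]>-4)&(L[...,0]<16)&(abs(L[...,1])<24)&(abs(L[...,2]-130)<10)]; print(" top z",np.percentile(b[:,2],[50,95]).round(1) if len(b) else "")
S=cv2.imread("pics/scene4.png")[150:290,230:380]; D=cv2.imread("pics/side4.png")[130:270,240:380]
cv2.imwrite("pics/v4.png",np.hstack([cv2.resize(S,(400,400)),cv2.resize(D,(400,400))]))
E
```

```text
clock: 5.25
position: [576.2, 21.4, 142.8]
ee_rot: [0.994, 0.045, 0.102, -0.005]
contact_force: [0.1, 0.1, -2.4]
gripper_width: 58.9
grasp_force: 65.7
t 5.25 tool in rest [13.  0. 87.] est plate origin in rest [12.4  0.1 16.5] rot err deg [ 0.04 -0.3   0.04] F rest [-0.4  0.1 -2.3] w 58.9
scene front x=a y+b z+c [-4.0000e-03  9.0000e-03  1.5363e+01] 536
 boss 407 [23.5 -0.6 75.4] (array([ 0. , 67.8]), array([59.4, 69. ]), 0.2)
 side y [-29.5  28.6]
 top z [133.7 137. ]
 boss 13 [ 20.4 -16.7  70. ] (array([-15.8,  67.4]), array([ 5. , 16.1]), 5.1)
 side y [-32.4 -25.8]
 top z [129.7 129.7]
wrist front x=a y+b z+c [-4.0000e-03  6.0000e-03  1.5894e+01] 6384
 boss 2673 [24.3  0.1 82.4] (array([-0. , 77.9]), array([50., 60.]), 89.9)
 side y [-29.4  29.4]
 top z [136.7 137.6]
```

View pics/v4.png

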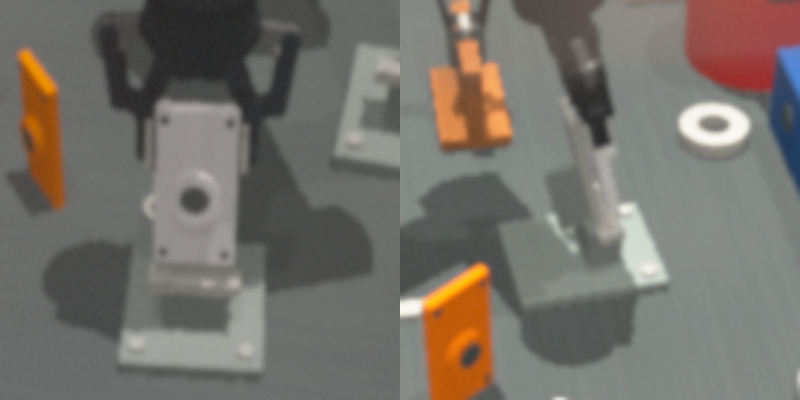

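The plate hangs in front of the backrest, square to it, with the foot about 17 above the ledge (left crop, foot at about (195,265), ledge at (195,285)). Next I lower it to the ledge.

```bash
python3 -m creep '{"translation":[[0,0,-0.7],[-0.05,0.02,-1.3],[-0.05,0.02,-1.45],[-0.04,0.02,-1.5],[-0.03,0.02,-1.55],[-0.02,0.02,-1.6],[-0.01,0.02,-1.65],[-0.01,0.02,-1.65]],"delta_rot":[[0,-0.5,0],[0,-0.5,0],[0,-0.5,0],[0,-0.5,0],[0,-0.5,0],[0,-0.5,0],[0,-0.5,0],[0,-0.5,0]],"hand":[0,0,0,0,0,0,0,0]}'; python3 -c "
from tgt import *
st()"
```

```text
clock: 6.4
position: [575.7, 22.0, 125.5]
ee_rot: [0.993, 0.045, 0.106, -0.005]
contact_force: [-1.0, -0.2, -0.0]
gripper_width: 59.3
grasp_force: 66.0
t 6.4 tool in rest [ 9.   0.7 70.2] est plate origin in rest [ 8.8  0.7 -0.3] rot err deg [-0.    0.12 -0.01] F rest [-1.  -0.1  0.2] w 59.3
```

```bash
python3 -m creep '{"translation":[[0.02,-0.03,-0.1],[0.03,-0.04,-0.15],[0.03,-0.04,-0.15]],"delta_rot":[[0,0,0],[0,0,0],[0,0,0]],"hand":[0,0,0]}'; python3 -c "
from tgt import *
st()"
```

```text
clock: 6.78
position: [576.0, 22.0, 125.5]
ee_rot: [0.993, 0.045, 0.106, -0.005]
contact_force: [-6.1, 1.0, 9.2]
gripper_width: 58.9
grasp_force: 67.1
t 6.775 tool in rest [ 9.3  0.6 70.1] est plate origin in rest [ 9.2  0.6 -0.4] rot err deg [ 0.02  0.19 -0.03] F rest [-3.9  1.5 10.3] w 58.9
```

```bash
python3 -m creep '{"translation":[[-0.1,-0.03,0],[-0.2,-0.04,-0.02],[-0.3,-0.05,-0.04],[-0.35,-0.06,-0.05],[-0.35,-0.06,-0.05]],"delta_rot":[[0,0,0],[0,0,0],[0,0,0],[0,0,0],[0,0,0]],"hand":[0,0,0,0,0]}'; python3 - <<'E'
from tgt import *
st()
for n in("scene","wrist"):
    X,P,L=plate(n,n+"5")
    b=L[(abs(L[...,1])<26)&(L[...,2]>5)&(L[...,2]<115)&(L[...,0]>4)&(L[...,0]<16)]
    b=b[np.hypot(b[:,1],b[:,2]-56)>24]
    A=np.c_[b[:,1:],np.ones(len(b))]; w=np.ones(len(b),bool)
    for _ in range(6): c=np.linalg.lstsq(A[w],b[w,0],rcond=None)[0]; w=abs(b[:,0]-A@c)<1.2
    print(n,"front x=a y+b z+c",c.round(4),w.sum())
    b=L[(L[...,0]>5)&(L[...,0]<16)&(abs(L[...,2]-30)<22)&(abs(L[...,1])<45)]; print(" side y",np.percentile(b[:,1],[1,99]).round(1))
    b=L[(L[...,0]>0)&(L[...,0]<14)&(abs(L[...,1])<24)&(abs(L[...,2]-118)<8)]; print(" top z",np.percentile(b[:,2],[50,95,99]).round(1))
E
```

```text
clock: 7.4
position: [574.9, 21.9, 125.3]
ee_rot: [0.993, 0.046, 0.109, -0.005]
contact_force: [0.4, 0.9, 4.9]
gripper_width: 59.5
grasp_force: 66.4
t 7.4 tool in rest [ 8.2  0.6 70.1] est plate origin in rest [ 8.5  0.7 -0.4] rot err deg [ 0.07  0.49 -0.04] F rest [1.5 0.8 4.7] w 59.5
scene front x=a y+b z+c [-9.30000e-03 -6.70000e-03  1.22293e+01] 573
 side y [-29.6  29.5]
 top z [116.7 120.2 121.2]
wrist front x=a y+b z+c [-4.80000e-03 -9.20000e-03  1.22127e+01] 7326
 side y [-29.   29.5]
 top z [119.1 120.4 120.7]
```

```bash
python3 -m creep '{"translation":[[-0.1,-0.01,0],[-0.2,-0.02,-0.02],[-0.25,-0.02,-0.03],[-0.3,-0.02,-0.04],[-0.3,-0.02,-0.04]],"delta_rot":[[0,0.4,0.2],[0,0.4,0.2],[0,0.4,0.2],[0,0.4,0.2],[0,0.4,0.2]],"hand":[0,0,0,0,0]}'; cat >> tgt.py <<'E'
def chk(tag):
  st()
  for n in("scene","wrist"):
    X,P,L=plate(n,n+tag)
    b=L[(abs(L[...,1])<26)&(L[...,2]>5)&(L[...,2]<115)&(L[...,0]>4)&(L[...,0]<16)]
    b=b[np.hypot(b[:,1],b[:,2]-56)>24]
    A=np.c_[b[:,1:],np.ones(len(b))]; w=np.ones(len(b),bool)
    for _ in range(6): c=np.linalg.lstsq(A[w],b[w,0],rcond=None)[0]; w=abs(b[:,0]-A@c)<1.2
    print(n,"front x=a y+b z+c",c.round(4),w.sum())
    b=L[(L[...,0]>5)&(L[...,0]<16)&(abs(L[...,2]-30)<22)&(abs(L[...,1])<45)]; print(" side y",np.percentile(b[:,1],[1,99]).round(1))
    b=L[(L[...,0]>0)&(L[...,0]<14)&(abs(L[...,1])<24)&(abs(L[...,2]-118)<8)]; print(" top z",np.percentile(b[:,2],[50,95,99]).round(1))
E
python3 -c "
from tgt import *
chk('6')"
```

```text
clock: 8.12
position: [574.0, 21.7, 125.1]
ee_rot: [0.993, 0.047, 0.107, -0.006]
contact_force: [9.4, -1.5, 2.9]
gripper_width: 59.4
grasp_force: 65.9
t 8.125 tool in rest [ 7.2  0.5 70.1] est plate origin in rest [ 7.3  0.7 -0.4] rot err deg [ 0.14  0.29 -0.25] F rest [ 9.6 -2.3  0.9] w 59.4
scene front x=a y+b z+c [-6.60000e-03  2.90000e-03  1.03555e+01] 535
 side y [-29.7  29.4]
 top z [117.2 120.2 120.7]
wrist front x=a y+b z+c [-8.10000e-03 -3.10000e-03  1.07688e+01] 7301
 side y [-29.1  29.4]
 top z [119.1 120.4 120.8]
```

```bash
python3 -m creep '{"translation":[[0.1,0,0],[0.1,0,0],[0.1,0,0],[-0.3,0,2],[-1.1,-0.1,6],[-2.1,-0.2,11],[-2.4,-0.2,12],[-2.4,-0.2,12]],"delta_rot":[[0,0,0],[0,0,0],[0,0,0],[0,0,0],[0,0,0],[0,0,0],[0,0,0],[0,0,0]],"hand":[7,8.54,8.54,8.54,8.54,8.54,8.54,8.54]}'; python3 -c "
from tgt import *
chk('7')"
```

```text
clock: 9.22
position: [544.9, 18.9, 243.0]
ee_rot: [0.994, 0.047, 0.102, -0.005]
contact_force: [-0.2, 0.4, -1.0]
gripper_width: 85.6
grasp_force: 0.0
t 9.225 tool in rest [  3.2   0.3 191.6] est plate origin in rest [  2.6   0.4 121.1] rot err deg [ 0.11 -0.27 -0.18] F rest [-0.3  0.4 -1. ] w 85.6
scene front x=a y+b z+c [ 4.70000e-03 -2.00000e-03  1.05809e+01] 571
 side y [-29.7  29.4]
 top z [117.3 120.3 120.7]
wrist front x=a y+b z+c [ 3.8000e-03 -3.0000e-04  9.9771e+00] 1242
 side y [-28.9  30. ]
 top z [119.3 120.6 121. ]
```

```bash
python3 - <<'E'
from tgt import *
s=read_state(); T=R.from_quat(s["ee_rot"]).as_matrix(); Tg=R.from_euler('z',-89,degrees=True).as_matrix()@np.diag([1,-1,-1.])
rv=R.from_matrix(Tg@T.T).as_rotvec(degrees=True); print(rv.round(2),(np.array([490,264,255])-s["position"])/10)
E
```

```text
[  8.63   9.67 -94.04] [-5.44085181 24.53548279  1.39298828]
```

```bash
python3 -m creep '{"translation":[[-1,1,2],[-1.5,6,2],[-2,11,2],[-3,16,2],[-4,21,2],[-5.4,24.5,1.4],[-5.4,24.5,1.4],[-5.4,24.5,1.4]],"delta_rot":[[0.9,1,-10],[1.8,2,-20],[2.7,3,-30],[3.6,4,-40],[4.5,5,-50],[5.4,6,-60],[6.3,7,-70],[7.2,8,-80]],"hand":[8.54,8.54,8.54,8.54,8.54,8.54,8.54,8.54]}'
python3 -m creep '{"translation":[[0,0,0],[0,0,0],[0,0,0]],"delta_rot":[[1.43,1.67,-10],[1.43,1.67,-14.04],[1.43,1.67,-14.04]],"hand":[8.54,8.54,8.54]}'
python3 - <<'E'
from tgt import *
s=read_state(); T=R.from_quat(s["ee_rot"]).as_matrix(); print(s["position"],T.round(3),s["joints"].round(2))
X=snap("wrist","w8"); P=cloud(*X,"wrist"); im=X[0]
def rep(name,lo,hi,m=True):
    Q=P[np.all((P>=lo)&(P<=hi),-1)&m]
    if len(Q)>5: print(name,len(Q),np.median(Q,0).round(1),fitrect(Q),np.percentile(Q,[1,99],axis=0).round(1).tolist())
rep("railtop",[440,180,86],[540,345,93]); rep("base",[430,180,11],[560,350,17]); rep("handles",[440,220,142],[540,310,160]); rep("handL",[440,220,142],[488,310,160]);rep("handR",[492,220,142],[540,310,160]);rep("mid",[440,220,95],[540,310,140])
E
```

```text
clock: 10.32
position: [490.6, 264.2, 254.2]
ee_rot: [0.792, -0.61, 0.019, 0.004]
contact_force: [1.1, -0.7, 0.1]
gripper_width: 85.2
grasp_force: 0.0
clock: 10.7
position: [491.1, 263.4, 254.7]
ee_rot: [0.714, -0.701, 0.0, 0.005]
contact_force: [0.4, 0.9, -0.5]
gripper_width: 85.6
grasp_force: 0.0
[491.0710424  263.44076306 254.74667628] [[ 0.018 -1.    -0.006]
 [-1.    -0.018 -0.007]
 [ 0.007  0.006 -1.   ]] [ 0.78  0.26 -0.12  0.   -1.2  -0.77]
railtop 1890 [489.7 247.9  89.8] (array([487.8, 264.6]), array([ 32.6, 130. ]), 5.9) [[475.6, 200.6, 88.1], [499.0, 327.5, 92.2]]
base 2852 [500.7 242.3  13.8] (array([489.5, 264.5]), array([ 70.2, 129.2]), 0.7) [[455.4, 200.6, 11.9], [524.1, 327.9, 15.7]]
handles 413 [512.1 270.1 146.9] (array([489.5, 270.9]), array([57. , 23.7]), 1.0) [[461.2, 259.1, 142.3], [517.8, 282.5, 148.7]]
handL 206 [464.2 269.3 146.9] (array([464.1, 270.5]), array([23.6,  5.9]), 89.6) [[461.2, 258.9, 142.4], [467.0, 281.8, 148.4]]
handR 207 [515.  270.8 146.8] (array([515. , 271.4]), array([23.7,  5.7]), 89.9) [[512.1, 259.8, 142.3], [517.9, 282.6, 148.8]]
mid 1349 [489.4 269.3 103.6] (array([489.5, 271.5]), array([52.5, 34.7]), 0.4) [[466.9, 254.3, 95.6], [512.6, 288.2, 139.3]]
```

View pics/w8.png

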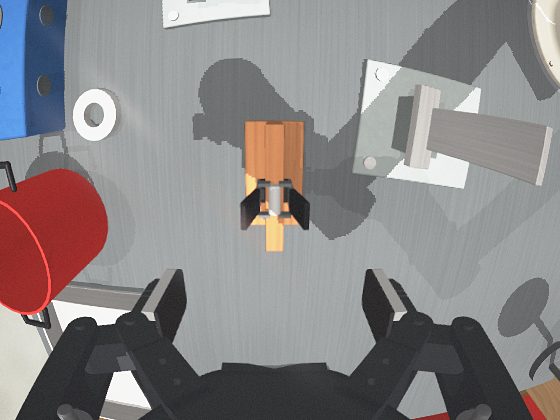

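The wrist view shows the clip at (275,203), astride the rail with its handles (250,210) and (297,210) between the fingers. I measure its centre at (489.5,271) and handle tops at 148.5, so I lower over it and squeeze.

```bash
python3 -m creep '{"translation":[[-0.16,0.78,-4],[-0.16,0.78,-8.5],[-0.16,0.78,-12.5],[-0.16,0.78,-14.3],[-0.16,0.78,-14.4],[-0.16,0.78,-14.4]],"delta_rot":[[0.4,-0.34,0],[0.4,-0.34,0],[0.4,-0.34,0],[0.4,-0.34,0],[0.4,-0.34,0],[0.4,-0.34,0]],"hand":[8.54,8.54,8.54,8.54,8.54,8.54]}'
python3 -m creep '{"translation":[[0,0,0],[0,0,0],[0,0,0],[0,0,0],[0,0,0]],"delta_rot":[[0,0,0],[0,0,0],[0,0,0],[0,0,0],[0,0,0]],"hand":[0,0,0,0,0]}'
```

```text
clock: 11.5
position: [490.2, 272.0, 113.4]
ee_rot: [0.714, -0.7, 0.0, -0.002]
contact_force: [-0.1, -0.4, 0.4]
gripper_width: 85.5
grasp_force: 0.0
clock: 12.12
position: [491.4, 272.7, 116.9]
ee_rot: [0.714, -0.7, 0.001, -0.005]
contact_force: [-2.8, -1.3, 14.1]
gripper_width: 33.3
grasp_force: 60.4
```

```bash
python3 -m creep '{"translation":[[0,0,0.5],[0,0,2],[0,0,4],[0,0,7],[0,0,10],[0,0,13],[0,0,14],[0,0,14]],"delta_rot":[[0,0,0],[0,0,0],[0,0,0],[0,0,0],[0,0,0],[0,0,0],[0,0,0],[0,0,0]],"hand":[0,0,0,0,0,0,0,0]}'
python3 - <<'E'
from tgt import *
s=read_state(); T=R.from_quat(s["ee_rot"]).as_matrix(); p=s["position"]; print(p,T.round(3),s["gripper_width"])
X=snap("scene","scene9"); snap("side","side9"); snap("wrist","w9")
for n,f in(("scene","scene9"),("side","side9"),("wrist","w9")):
    P=cloud(*load(f"pics/{f}.npz"),n); L=(P-p)@T
    q=L[(abs(L[...,0])<25)&(abs(L[...,1])<32)&(L[...,2]>3)&(L[...,2]<90)]
    if len(q): print(n,len(q),np.percentile(q,[1,5,50,95,99],axis=0).round(1).T.tolist())
    j=q[q[:,2]>44]; 
    if len(j)>5: print(" jaws",len(j),np.percentile(j,[2,50,98],axis=0).round(1).T.tolist())
K=[cv2.imread(f"pics/{n}.png") for n in("scene9","side9")]
cv2.imwrite("pics/v9.png",np.hstack([cv2.resize(K[0][90:240,370:500],(400,460)),cv2.resize(K[1][60:190,200:330],(400,460))]))
E
```

```text
clock: 13.12
position: [489.6, 271.7, 252.9]
ee_rot: [0.713, -0.701, -0.0, -0.002]
contact_force: [0.5, 0.2, -0.5]
gripper_width: 33.4
grasp_force: 59.7
[489.61895511 271.65763407 252.94787072] [[ 0.018 -1.     0.003]
 [-1.    -0.018  0.003]
 [-0.003 -0.003 -1.   ]] 33.38771767681504
scene 491 [[-13.7, -9.2, 5.9, 18.1, 19.3], [-25.5, -24.4, -17.9, 16.7, 20.6], [3.6, 6.5, 25.7, 54.5, 57.0]]
 jaws 116 [[-9.0, 6.8, 14.7], [-26.3, -22.1, 23.1], [44.5, 50.6, 57.4]]
side 222 [[-19.0, -14.8, 10.8, 19.9, 20.8], [-20.3, -17.7, 4.3, 25.0, 27.8], [4.6, 9.3, 22.7, 54.6, 58.1]]
 jaws 50 [[-6.6, 11.6, 15.1], [-20.5, 18.7, 28.3], [44.2, 50.1, 58.3]]
wrist 3222 [[-14.3, -12.3, 11.4, 19.5, 19.8], [-22.3, -18.3, 1.6, 23.0, 26.8], [4.3, 9.4, 18.2, 50.0, 55.7]]
 jaws 390 [[-7.0, 13.7, 15.3], [-23.4, 17.1, 27.7], [45.0, 49.1, 57.9]]
```

View pics/v9.png

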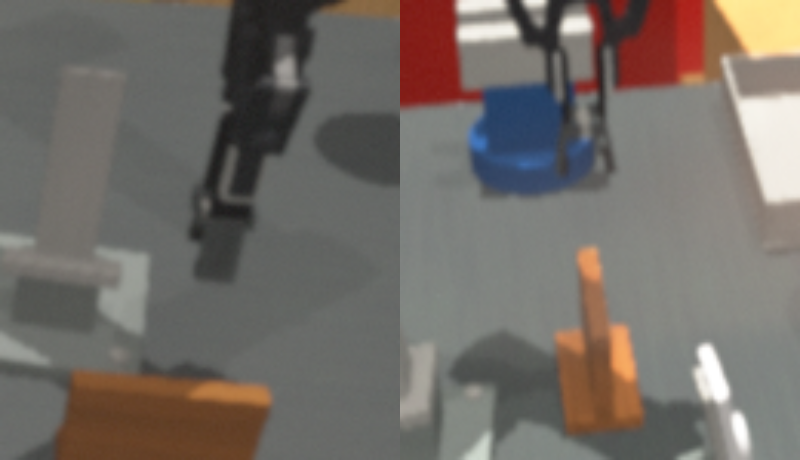

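```bash
cat >> tgt.py <<'E'
Rr=(R.from_euler('z',5.0,degrees=True)*R.from_euler('y',-0.21)).as_matrix()
T2=Rr@np.array([[0,-1,0],[-1,0,0],[0,0,-1.]]); off2=np.array([2,.7,19.5])
def tool2(r): return O+Rr@np.array(r,float)-T2@off2
def st2():
    s=read_state(); T=R.from_quat(s["ee_rot"]).as_matrix(); o=Rr.T@(s["position"]+T@off2-O)
    print("t",s["clock"],s["position"].round(1),"clip origin in rest",o.round(1),"rot err world deg",np.degrees(R.from_matrix(T2@T.T).as_rotvec()).round(2),"F rest",(Rr.T@s["contact_force"]).round(1),"w",round(s["gripper_width"],1)); return s
E
python3 - <<'E'
from tgt import *
s=st2(); print(((tool2([1,0,200])-s["position"])/10).round(2))
E
```

```text
t 13.275 [489.1 271.2 251.2] clip origin in rest [-32.8 254.4 187.7] rot err world deg [  0.6  -11.99   3.97] F rest [ 0.2  0.3 -1.8] w 33.3
[  4.84 -25.11   1.88]
```

```bash
python3 -m creep '{"translation":[[0,-2,3],[0.5,-7,4],[1.5,-12,4],[2.5,-17,4],[4,-22,3.5],[4.8,-25.1,3],[4.84,-25.1,1.9],[4.84,-25.1,1.9]],"delta_rot":[[0,-2,0.5],[0.1,-4,1.3],[0.2,-6,2],[0.3,-8,2.6],[0.5,-10,3.3],[0.6,-12,3.97],[0.6,-12,3.97],[0.6,-12,3.97]],"hand":[0,0,0,0,0,0,0,0]}'
cat >> tgt.py <<'E'
def clipchk(tag,z0):
  st2()
  for n in("scene","side","wrist"):
    X,P,L=plate(n,n+tag); L=L-[0,0,z0]
    q=L[(abs(L[...,0])<32)&(abs(L[...,1])<28)&(L[...,2]>-46)&(L[...,2]<-14)]   # jaws
    if len(q)>9: print(n,"jaws",len(q),np.percentile(q,[2,50,98],axis=0).round(1).T.tolist())
    for sgn in(1,-1):
        f=q[sgn*q[:,0]>5]
        if len(f)>20:
            A=np.c_[f[:,1:],np.ones(len(f))]; print("  jaw",sgn,"x=a y+b z+c",np.linalg.lstsq(A,f[:,0],rcond=None)[0].round(3),"y",np.percentile(f[:,1],[2,98]).round(1),"zmin",np.percentile(f[:,2],2).round(1),len(f))
    q=L[(abs(L[...,0])<10)&(abs(L[...,1])<26)&(abs(L[...,2])<8)]
    if len(q)>9: print("  barrel y",np.percentile(q[:,1],[2,98]).round(1),"x",np.percentile(q[:,0],[2,98]).round(1))
E
python3 -c "
from tgt import *
clipchk('10',200)
chk('10b')"
```

```text
clock: 14.28
position: [537.3, 20.5, 269.8]
ee_rot: [0.733, -0.672, 0.07, -0.077]
contact_force: [-0.5, 0.2, 0.0]
gripper_width: 33.3
grasp_force: 59.6
t 14.275 [537.3  20.5 269.8] clip origin in rest [  0.7   0.5 199.8] rot err world deg [-0.06 -0.09 -0.01] F rest [-0.5  0.2  0.1] w 33.3
scene jaws 182 [[-18.7, 23.5, 27.4], [-10.8, 0.9, 12.1], [-37.4, -26.1, -14.6]]
  jaw 1 x=a y+b z+c [ 1.2000e-02 -1.9100e-01  1.8616e+01] y [-11.   11.9] zmin -37.4 173
  barrel y [-16.2  17.4] x [-8.8  9.1]
side jaws 86 [[-25.2, -16.0, 23.8], [-11.9, -7.4, 11.0], [-38.4, -27.7, -15.4]]
  jaw 1 x=a y+b z+c [-0.18  -0.048 17.262] y [-11.8  12.8] zmin -38.1 39
  jaw -1 x=a y+b z+c [ -0.065   0.034 -20.041] y [-11.    8.5] zmin -38.3 47
  barrel y [-16.2  20.3] x [-9.2  9.6]
wrist jaws 522 [[-24.0, -13.7, 26.9], [-11.2, -9.5, 11.3], [-35.0, -25.8, -14.7]]
  jaw 1 x=a y+b z+c [ 0.035 -0.058 20.908] y [-11.2  11. ] zmin -35.3 247
  jaw -1 x=a y+b z+c [ -0.092   0.08  -17.96 ] y [-11.2  11.3] zmin -34.5 275
  barrel y [-15.8  17.8] x [-9.2  9.3]
t 14.425 tool in rest [  3.1   3.4 221. ] est plate origin in rest [  3.2   3.9 150.5] rot err deg [1.700e-01 6.000e-02 9.011e+01] F rest [ 0.4 -0.7  0.1] w 33.4
scene front x=a y+b z+c [-3.10000e-03  8.00000e-04  1.04824e+01] 551
 side y [-29.8  29.4]
 top z [116.8 120.1 120.7]
wrist front x=a y+b z+c [0. 0. 0.] 0
 side y [-29.8 -28.9]
 top z [119.8 120.9 121.5]
```

```bash
python3 -m creep '{"translation":[[0.2,-0.04,-1],[0.54,-0.01,-2.5],[0.85,0.02,-4],[1.1,0.04,-5.2],[1.25,0.05,-5.87],[1.25,0.05,-5.87]],"delta_rot":[[0,0,0],[0,0,0],[0,0,0],[0,0,0],[0,0,0],[0,0,0]],"hand":[0,0,0,0,0,0]}'
python3 -c "
from tgt import *
clipchk('11',140)"
```

```text
clock: 15.28
position: [550.6, 21.0, 212.4]
ee_rot: [0.733, -0.672, 0.071, -0.078]
contact_force: [0.7, -0.3, -0.2]
gripper_width: 33.6
grasp_force: 59.6
t 15.275 [550.6  21.  212.4] clip origin in rest [  1.9  -0.2 140.9] rot err world deg [-0.09  0.08 -0.02] F rest [ 0.6 -0.4 -0.3] w 33.6
scene jaws 375 [[5.3, 11.6, 27.9], [-26.6, 0.9, 26.8], [-45.0, -28.6, -15.1]]
  jaw 1 x=a y+b z+c [-1.7000e-02  2.3900e-01  2.2967e+01] y [-26.6  26.8] zmin -45.0 370
  barrel y [-16.9  15.6] x [-7.1  9.6]
side jaws 194 [[-23.9, -0.9, 23.5], [-27.4, -9.7, 11.8], [-43.1, -26.9, -17.5]]
  jaw 1 x=a y+b z+c [ 0.278 -0.295 10.   ] y [-27.4  11. ] zmin -43.0 60
  jaw -1 x=a y+b z+c [  0.053  -0.427 -26.734] y [-17.   11.7] zmin -43.0 72
  barrel y [-16.8  19. ] x [-9.3  9.7]
wrist jaws 1515 [[-22.9, 1.7, 26.3], [-27.1, -12.1, 16.9], [-39.1, -24.0, -16.2]]
  jaw 1 x=a y+b z+c [ 0.094 -1.096 -9.742] y [-27.6  20.1] zmin -33.6 600
  jaw -1 x=a y+b z+c [  0.139  -0.406 -23.877] y [-17.2  16.4] zmin -39.6 446
  barrel y [-17.2  16.2] x [-9.   9.2]
```

```bash
python3 -m creep '{"translation":[[0.1,0.02,-0.6],[0.18,0.04,-1.08],[0.2,0.04,-1.18],[0.22,0.04,-1.27],[0.24,0.05,-1.37],[0.24,0.05,-1.37]],"delta_rot":[[0,0,0],[0,0,0],[0,0,0],[0,0,0],[0,0,0],[0,0,0]],"hand":[0,0,0,0,0,0]}'
python3 -c "
from tgt import *
st2()"
```

```text
clock: 16.18
position: [553.1, 21.7, 199.5]
ee_rot: [0.733, -0.672, 0.071, -0.079]
contact_force: [0.3, -0.1, -1.1]
gripper_width: 33.1
grasp_force: 59.6
t 16.175 [553.1  21.7 199.5] clip origin in rest [  1.7   0.3 127.7] rot err world deg [-0.12  0.16 -0.03] F rest [ 0.1 -0.1 -1.1] w 33.1
```

```bash
python3 -m creep '{"translation":[[0.02,0,-0.1],[0.04,0,-0.2],[0.05,0,-0.25],[0.05,0,-0.25]],"delta_rot":[[0,0,0],[0,0,0],[0,0,0],[0,0,0]],"hand":[0,0,0,0]}'
python3 -c "
from tgt import *
st2()"
```

```text
clock: 16.68
position: [555.2, 21.8, 199.6]
ee_rot: [0.733, -0.671, 0.073, -0.081]
contact_force: [-1.9, 0.2, 8.6]
gripper_width: 33.4
grasp_force: 61.1
t 16.675 [555.2  21.8 199.6] clip origin in rest [  3.8   0.3 127.4] rot err world deg [-0.14  0.45 -0.08] F rest [-0.   0.3  8.8] w 33.4
```

```bash
python3 -m creep '{"translation":[[-0.12,-0.01,-0.03],[-0.12,-0.01,-0.03],[-0.1,-0.01,-0.13],[-0.07,-0.01,-0.28],[-0.07,-0.01,-0.28],[-0.07,-0.01,-0.28]],"delta_rot":[[0,0,0],[0,0,0],[0,0,0],[0,0,0],[0,0,0],[0,0,0]],"hand":[0,0,4.5,6,7.5,8.54]}'
python3 -c "
from tgt import *
clipchk('12',126)
im=cv2.imread('pics/scene12.png')[140:290,230:380]; d=cv2.imread('pics/side12.png')[110:260,240:390]
cv2.imwrite('pics/v12.png',np.hstack([cv2.resize(im,(400,400)),cv2.resize(d,(400,400))]))"
```

```text
clock: 17.42
position: [552.9, 21.5, 193.9]
ee_rot: [0.733, -0.672, 0.071, -0.079]
contact_force: [0.5, -0.8, 0.3]
gripper_width: 85.4
grasp_force: 0.0
t 17.425 [552.9  21.5 193.9] clip origin in rest [  0.3   0.2 122.4] rot err world deg [-0.1   0.13 -0.03] F rest [ 0.5 -0.9  0.2] w 85.4
scene jaws 401 [[7.4, 11.5, 21.3], [-26.4, 0.8, 27.2], [-45.5, -29.0, -14.5]]
  jaw 1 x=a y+b z+c [ 0.     0.145 17.652] y [-26.4  27.2] zmin -45.5 401
  barrel y [-25.   24.4] x [-2.3  9.6]
side jaws 147 [[-17.5, -2.9, 17.1], [-27.8, -13.1, 10.6], [-44.6, -27.1, -14.2]]
  jaw 1 x=a y+b z+c [ 0.199  0.045 16.122] y [-27.8  10.9] zmin -42.5 43
  jaw -1 x=a y+b z+c [ -0.113  -0.049 -13.313] y [-18.7  11.3] zmin -43.2 62
  barrel y [-24.1  19.4] x [-9.2  9.1]
wrist jaws 748 [[-15.6, -4.0, 18.6], [-17.5, -11.5, 11.1], [-42.5, -25.4, -15.2]]
  jaw 1 x=a y+b z+c [-0.108  0.087 16.721] y [-12.2  11.2] zmin -35.0 256
  jaw -1 x=a y+b z+c [ -0.048  -0.106 -13.643] y [-17.5  11.1] zmin -41.9 350
  barrel y [-24.9  18. ] x [-9.1  9.7]
```

View pics/v12.png

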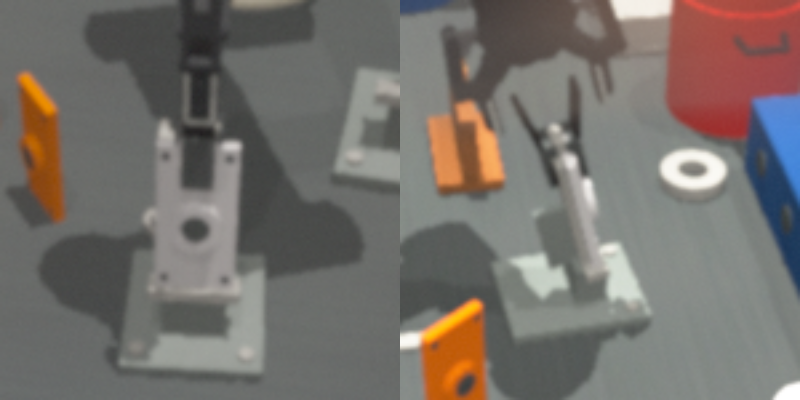

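The clip straddles plate and backrest with its jaws closed (left crop at (200,165), right crop at (560,150)). Next I retreat upward and verify.

```bash
python3 -m creep '{"translation":[[-0.3,0,1.5],[-0.8,-0.1,4],[-1.7,-0.2,8],[-2.5,-0.2,12],[-2.5,-0.2,12],[-2.5,-0.2,12]],"delta_rot":[[0,0,0],[0,0,0],[0,0,0],[0,0,0],[0,0,0],[0,0,0]],"hand":[8.54,8.54,8.54,8.54,8.54,8.54]}'
python3 - <<'E'
from tgt import *
chk('13')
for n in("scene","side","wrist"):
    L=(cloud(*load(f"pics/{n}13.npz") ,n)-O)@Rr if n!="side" else plate("side","side13")[2]
    q=L[(abs(L[...,0])<40)&(abs(L[...,1])<20)&(L[...,2]>150)&(L[...,2]<200)]; print(n,"handles",len(q),np.percentile(q,[2,50,98],axis=0).round(1).T.tolist())
    q=L[(abs(L[...,0])<14)&(abs(L[...,1])<26)&(abs(L[...,2]-130)<7)]; print("  barrel",np.percentile(q,[2,50,98],axis=0).round(1).T.tolist())
    q=L[(L[...,0]>11.5)&(L[...,0]<24)&(abs(L[...,1])<16)&(L[...,2]>79)&(L[...,2]<116)]; 
    if len(q)>5: print("  front jaw",len(q),np.percentile(q,[2,50,98],axis=0).round(1).T.tolist())
E
```

```text
clock: 18.32
position: [527.4, 19.5, 314.5]
ee_rot: [0.733, -0.672, 0.071, -0.079]
contact_force: [-0.2, -0.6, -0.4]
gripper_width: 85.2
grasp_force: 0.0
t 18.325 tool in rest [  1.1   2.4 265.1] est plate origin in rest [  1.4   2.8 194.6] rot err deg [2.20e-01 7.00e-02 9.02e+01] F rest [-0.3 -0.5 -0.3] w 85.2
scene front x=a y+b z+c [ 6.10000e-03 -6.00000e-04  1.07395e+01] 443
 side y [-29.9  29.4]
 top z [115.8 120.3 122.5]
wrist front x=a y+b z+c [-0.0392  0.1244  0.9316] 55
 side y [-30.1 -28.6]
 top z [119.8 121.4 125.3]
scene handles 325 [[-24.3, 24.4, 30.2], [-11.2, 0.8, 12.2], [151.6, 167.7, 179.5]]
  barrel [[-12.9, 4.9, 12.2], [-16.6, 12.1, 16.3], [126.2, 133.7, 135.7]]
  front jaw 183 [[11.7, 19.2, 21.7], [-12.9, 0.8, 14.0], [81.6, 102.2, 115.6]]
side handles 112 [[-28.1, 19.3, 27.1], [-12.5, -6.3, 12.5], [150.5, 169.5, 180.8]]
  barrel [[-13.8, 0.1, 13.4], [-17.9, -6.8, 18.5], [123.6, 131.3, 136.1]]
  front jaw 30 [[11.7, 14.5, 17.9], [-10.9, -8.0, 10.7], [88.9, 99.7, 109.1]]
wrist handles 1092 [[-27.2, -16.8, 28.4], [-10.9, -1.1, 11.5], [150.9, 173.0, 180.6]]
  barrel [[-13.5, -0.4, 12.9], [-16.1, 0.1, 17.3], [125.3, 133.9, 136.1]]
  front jaw 98 [[12.1, 14.1, 18.9], [-11.3, -0.1, 12.1], [91.7, 100.9, 114.2]]
```

```bash
python3 - <<'E'
from tgt import *
L=(cloud(*load("pics/wrist13.npz"),"wrist")-O)@Rr
q=L[(abs(L[...,0]-1)<2.5)&(abs(L[...,1])<9)&(L[...,2]>110)&(L[...,2]<150)]; print("barrel top",np.percentile(q[:,2],[10,50,90,97]).round(1),len(q))
q=L[(L[...,0]>2)&(L[...,0]<9)&(abs(L[...,1])>19)&(abs(L[...,1])<28)&(abs(L[...,2]-120)<5)]; print("plate top",np.percentile(q[:,2],[10,50,90]).round(1),len(q))
P=cloud(*load("pics/w8.npz"),"wrist"); q=P[(abs(P[...,0]-489.5)<2.5)&(abs(P[...,1]-271)<9)&(P[...,2]>80)]; print("rail: barrel top",np.percentile(q[:,2],[10,50,90,97]).round(1))
q=P[(abs(P[...,0]-489.5)<5)&(P[...,1]<245)&(P[...,1]>210)&(abs(P[...,2]-90)<5)]; print("rail top",np.median(q[:,2]).round(1))
for n,P,ax in(("now",L,[1,0,0]),):
    for y in (-1,1):
        q=L[(y*(L[...,0]-1)>20)&(abs(L[...,1])<13)&(L[...,2]>172)&(L[...,2]<190)]; print("handle",y,np.percentile(q,[2,50,98],axis=0).round(1).T.tolist())
E
```

```text
barrel top [133.5 134.6 135.5 135.9] 118
plate top [119.3 120.1 120.8] 128
rail: barrel top [101.4 102.4 103.1 103.7]
rail top 89.8
handle -1 [[-27.6, -24.3, -21.6], [-10.8, -0.3, 11.8], [172.8, 178.8, 180.3]]
handle 1 [[22.8, 25.5, 28.9], [-10.7, 0.2, 11.9], [172.3, 179.2, 180.9]]
```

```bash
python3 -m creep '{"translation":[[0,-0.2,0],[0.4,-0.18,-2],[1,-0.12,-5],[1.52,-0.06,-7.3],[1.52,-0.06,-7.3]],"delta_rot":[[0,0,0],[0,0,0],[0,0,0],[0,0,0],[0,0,0]],"hand":[4.4,4.4,4.4,4.4,4.4]}'
python3 -m creep '{"translation":[[0.02,0,-0.1],[0.06,0,-0.3],[0.1,0.01,-0.5],[0.15,0.01,-0.7],[0.19,0.01,-0.9],[0.19,0.01,-0.9]],"delta_rot":[[0,0,0],[0,0,0],[0,0,0],[0,0,0],[0,0,0],[0,0,0]],"hand":[4.4,4.4,4.4,4.4,4.4,4.4]}'
python3 -c "
from tgt import *
st();st2()"
```

```text
clock: 19.1
position: [542.1, 18.4, 238.7]
ee_rot: [0.733, -0.672, 0.07, -0.076]
contact_force: [0.3, 0.4, -0.3]
gripper_width: 43.8
grasp_force: 0.0
clock: 19.85
position: [544.9, 19.0, 231.9]
ee_rot: [0.733, -0.672, 0.071, -0.079]
contact_force: [0.6, 0.0, 1.2]
gripper_width: 44.1
grasp_force: 0.0
t 19.85 tool in rest [  0.9   0.3 180.7] est plate origin in rest [  1.    0.7 110.2] rot err deg [1.500e-01 6.000e-02 9.019e+01] F rest [ 0.9 -0.   1.1] w 44.1
t 19.85 [544.9  19.  231.9] clip origin in rest [  0.2  -1.7 161.2] rot err world deg [-0.11  0.13 -0.03] F rest [ 0.9 -0.   1.1] w 44.1
```

```bash
python3 -m creep '{"translation":[[0.02,0,-0.1],[0.04,0,-0.2],[0.06,0,-0.3],[0.08,0.01,-0.4],[0.08,0.01,-0.4]],"delta_rot":[[0,0,0],[0,0,0],[0,0,0],[0,0,0],[0,0,0]],"hand":[4.4,4.4,4.4,4.4,4.4]}'
```

```text
clock: 20.48
position: [546.2, 19.1, 229.2]
ee_rot: [0.733, -0.671, 0.072, -0.079]
contact_force: [-1.2, -1.1, 4.6]
gripper_width: 44.2
grasp_force: 2.5
```

```bash
python3 -m creep '{"translation":[[0.02,0,-0.1],[0.04,0,-0.2],[0.06,0,-0.3],[0.06,0,-0.3]],"delta_rot":[[0,0,0],[0,0,0],[0,0,0],[0,0,0]],"hand":[4.4,4.4,4.4,4.4]}'
```

```text
clock: 20.98
position: [546.9, 19.1, 226.4]
ee_rot: [0.733, -0.671, 0.072, -0.08]
contact_force: [-2.2, -0.9, 6.2]
gripper_width: 43.9
grasp_force: 3.3
```

```bash
python3 - <<'E'
from tgt import *
L=plate("wrist","w14")[2]
q=L[(abs(L[...,0]-1)<2.5)&(abs(L[...,1])<9)&(L[...,2]>110)&(L[...,2]<150)]; print("barrel top",np.percentile(q[:,2],[10,50,90,97]).round(1) if len(q) else 0,len(q))
for n in("scene","side"):
    L=plate(n,n+"14")[2]
    q=L[(abs(L[...,0])<40)&(abs(L[...,1])<13)&(L[...,2]>140)&(L[...,2]<215)]
    for z in range(145,200,6):
        s=q[abs(q[:,2]-z)<3]; print(n,z,np.percentile(s[:,0],[2,98]).round(1) if len(s)>3 else 0,len(s),end=" | ")
    print()
K=[cv2.imread(f"pics/{n}14.png") for n in("scene","side")]
cv2.imwrite("pics/v14.png",np.hstack([cv2.resize(K[0][150:250,255:355],(400,400),interpolation=2),cv2.resize(K[1][110:210,250:350],(400,400),interpolation=2)]))
E
```

```text
barrel top [130.8 131.5 132.3 132.7] 206
scene 145 [21.  25.6] 36 | scene 151 [23.  27.1] 35 | scene 157 [-21.3  28.6] 41 | scene 163 [-21.3  29.6] 42 | scene 169 [-21.9  30.5] 45 | scene 175 [-25.   31.3] 46 | scene 181 [-20.   33.1] 31 | scene 187 [-20.9  38. ] 36 | scene 193 [28.2 38.7] 35 | scene 199 [28.7 38.4] 36 | 
side 145 [-20.2  20.8] 13 | side 151 [-22.2  23.2] 15 | side 157 [-23.6  23.3] 17 | side 163 [-24.5  23.9] 15 | side 169 [-26.7  26.1] 16 | side 175 [-27.5  27.9] 14 | side 181 [-29.6  31.6] 18 | side 187 [-33.3  36. ] 27 | side 193 [-34.1  34.1] 31 | side 199 [-34.6  35.5] 32 |
```

View pics/v14.png

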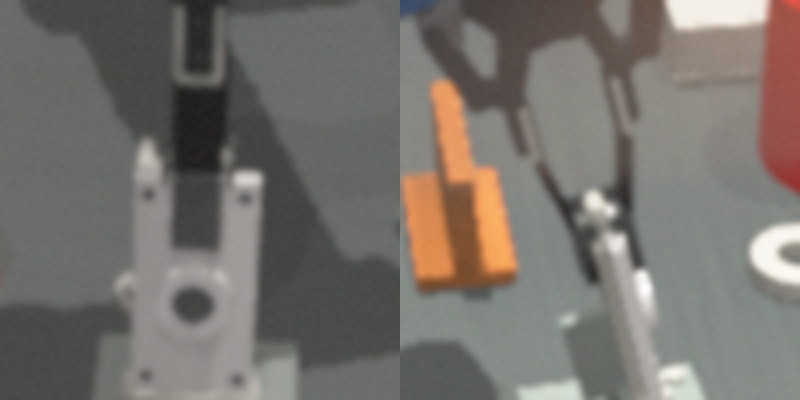

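The fingers rest on the handle tops and the barrel has dropped to 131.5, fully down (clip in the left crop at (195,210), centred). I retreat.

```bash
python3 -m creep '{"translation":[[-0.1,0,0.5],[-0.6,0,3],[-1.4,-0.1,7],[-2.3,-0.2,11.5],[-2.3,-0.2,11.5],[-2.3,-0.2,11.5],[-2.3,-0.2,11.5],[-2.3,-0.2,11.5]],"delta_rot":[[0,0,0],[0,0,0],[0,0,0],[0,0,0],[0,0,0],[0,0,0],[0,0,0],[0,0,0]],"hand":[4.4,4.4,4.4,4.4,6,8,8,8]}'
python3 - <<'E'
from tgt import *
chk('15')
L=(cloud(*load("pics/wrist15.npz"),"wrist")-O)@Rr
q=L[(abs(L[...,0]-1)<2.5)&(abs(L[...,1])<9)&(L[...,2]>110)&(L[...,2]<150)]; print("barrel top",np.percentile(q[:,2],[10,50,90]).round(1),len(q))
for y in (-1,1):
    q=L[(y*(L[...,0]-1)>18)&(abs(L[...,1])<16)&(L[...,2]>170)&(L[...,2]<185)]; print("handle",y,np.percentile(q,[2,50,98],axis=0).round(1).T.tolist(),fitrect(q))
P=cloud(*plate("side","side15")[0],"side")
q=P[np.all((P>[450,-340,97])&(P<[560,-200,110]),-1)]; print("short top",np.median(q,0).round(1),fitrect(q))
E
```

```text
clock: 22.12
position: [523.2, 17.0, 338.8]
ee_rot: [0.733, -0.672, 0.07, -0.078]
contact_force: [0.5, -0.2, 0.5]
gripper_width: 79.9
grasp_force: 0.0
t 22.125 tool in rest [  1.8   0.3 289.8] est plate origin in rest [  1.8   0.6 219.3] rot err deg [ 4.000e-02 -1.000e-02  9.018e+01] F rest [ 0.6 -0.2  0.4] w 79.9
scene front x=a y+b z+c [-1.14000e-02  4.30000e-03  1.02079e+01] 427
 side y [-29.8  29.4]
 top z [116.5 122.  124.1]
wrist front x=a y+b z+c [6.000e-04 1.022e-01 3.669e+00] 39
 side y [-30.1 -29.1]
 top z [120.  125.3 125.8]
barrel top [130.8 131.6 132.7] 108
handle -1 [[-26.9, -23.7, -21.1], [-10.8, 0.0, 11.6], [170.6, 176.1, 177.9]] (array([-23.8,   0.5]), array([ 6.5, 23.2]), 1.1)
handle 1 [[23.6, 26.4, 29.6], [-10.7, -0.6, 11.6], [170.4, 176.2, 178.1]] (array([26.6,  0.5]), array([23.4,  6.4]), 89.3)
short top [ 504.4 -271.7  102.6] (array([ 504.7, -269.1]), array([60.7, 10.3]), 75.6)
```

```bash
python3 -c "
from bench import job_done
print(job_done())"
```

```text
the job is handed in; nothing more can be done
None
```

The tall plate is seated and centred on the small stand with the clip pushed fully down over the middle of its top edge, the arm is clear, and the job was handed in at about 22 s.

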